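# Lock a tube rack into its dock with the gated knob

### The job

Dock and lock the blue tube rack: with the fingertips, push the red knob along its L-shaped slot, away from the open end of the dock, until its carriage has slid the rack fully in, then push the knob sideways round the corner to the very end of the slot, beside the green dot, and take the hand clear away. Only push the knob, never pinch it between the fingers; do not touch the rack with the hand, and leave the beaker, the petri dish and the tube where they stand.

Things in the scene. Friction and masses are not known exactly. Their poses are not given: they have to be found in the camera images.
- dock: Fixed rack dock: aluminium base plate 186 x 149 mm, 12 mm thick, white side guides (33 mm high), white fence (44 mm high) at the far end. Origin on the worktop, on the centre line, 85 mm from the plate's open edge. x points from the open edge to the fence, y to the left seen from the open edge, z up. The L-shaped slot (11 mm wide) guides the 8 mm pin under the knob.
- slot_corner (a point): Corner of the slot, on the plate's surface (12 mm above the worktop), at x = -28, y = -20 mm in the dock's frame; axes as the dock's. The first leg runs 38 mm along +x, from x = -66 mm (y = -20 mm) to this corner. The slot is rigid: the knob can move sideways only when it is within about 2 mm of the corner's x.
- slot_end (a point): End of the slot's second leg, on the plate's surface, at x = -28, y = +20 mm in the dock's frame: 40 mm along the dock's +y from the corner. The knob's axis stands here when locked. A green dot lies 18 mm further along +y.
- knob_centre (a point): On the red knob's axis, 50 mm above the worktop. Upright square post, 26 x 26 mm, sides parallel to the dock's axes, from 16 to 74 mm above the worktop. All within 45 mm of it is lower than 37 mm (cross rod, side arms, pusher bar). It slides with about 1.5 N of friction along either leg, stays where it is left, has no spring, and cannot be lifted or turned.
- carriage (a joint): Travel of the carriage (steel pusher bar, rod and knob) along the dock's +x, in m: 0 to 0.039, starting between 0 and 0.010. It stops at 0.039 at the end of the first leg; in the second leg the slot keeps it between 0.0365 and 0.039.
- knob (a joint): Travel of the knob along the cross rod in the dock's +y, in m: 0 at the first leg, 0.040 at the end of the second leg.
- rack: Blue tube rack, 64 mm along x, 126 mm along y, 46 mm high, 0.2 kg, with five capped microtubes fixed in it; loose. Origin at the centre of its underside. It stands on the dock's plate between the side guides, part-way in: 32 to 36 mm along the dock's x from the dock's origin. The carriage pushes it to about 57 mm, just short of the fence.
- pad_near: Ribbed side of the red knob towards the dock's open end (-x), part of the knob; origin on the worktop's level below it.
- pad_far: Ribbed side of the red knob towards the rack (+x); origin at the worktop's level below it.
- pad_right: Ribbed side of the red knob towards the dock's -y; origin at the worktop's level below it.
- pad_left: Ribbed side of the red knob towards the dock's +y; origin at the worktop's level below it.
- beaker: Empty glass beaker, 44 mm across, 56 mm high, standing to the left of the dock; origin at the centre of its underside.
- petri: Petri dish, 60 mm across, 15 mm high, to the right of the dock; origin at the centre of its underside.
- tube50: Self-standing tube with an orange cap, 33 mm across, 109 mm high, on the worktop to the left of the dock and beaker; origin at the centre of its underside.

How it is judged:
By the outcome, as a careful person would: the job done as asked, in the order asked, and still so for the second after the job is handed in, with the robot touching nothing.
It also fails if it takes over 40 s, if anything falls off the work surface, if the arm or the gripper's body presses on something with over 40 N, if the wrist force passes 120 N, or if a joint passes its speed limit or range.

### The arm

A 6-joint arm with a two-finger parallel gripper is mounted at the origin on a cart in front of the work surface, level with it; the furniture and walls round the work are solid. World frame = base frame: x ahead of the robot, y to its left, z up, the work surface at z = 0. Lengths are in mm, angles in degrees, forces in N, time in s.
With the tool pointing down it reaches from about 350 to 850 mm from the base axis. Payload 8.1 kg.
Tool frame: the origin (TCP) lies midway between the tips of the shut fingers; the grasp point (between the pads) lies 19 mm behind it (r.pinch_z is the distance from the TCP to the grasp point, in mm); z points along the fingers, y is the line along which they close (so a half turn about z gives the same grasp; the last joint's range is limited). The gripper opens to 85 mm and grips with 20 to 120 N. Pads are 22 mm wide; open, the fingers measure 114 mm over their backs; the gripper's body (76 mm by 85 mm) begins 54 mm behind the grasp point. The pads swing forward as they close: fully open they stand 13 mm farther back than shut.
Start: joints at [-69.637, 7.471, 85.268, -0, 87.261, -4.893], TCP at [256.018, -542.642, 231.292] pointing down, gripper open.
Joint ranges: [-169.43, 169.43], [-51.17, 129.36], [1.28, 143.12], [-76.62, 256.62], [0, 156.53], [-152.29, 152.29]. Speed limits (degrees/s): [136.94, 136.94, 159.86, 180, 180, 180].

### API

Orientations are given as [roll, pitch, yaw] about the fixed x, y, z axes, in that order (R = Rz(yaw) Ry(pitch) Rx(roll)).
In Python, from bench import sensors, optics, job, r gives the robot as it stands.
- The arm moves only by the tool play_rows, never from a script. Its argument "motion" is a list that holds one entry, the list of rows, each a list of 6 numbers: the shift along the tool's x, y, z in cm, then the turn, a rotation vector about the tool's x, y, z in degrees. In form: [[[x, y, z, ax, ay, az], ...]]. A call has 1 to 5 rows; each row is the pose to reach, as a shift and turn from the pose commanded when the call began, along the tool's axes at that moment; what a row does not reach only later rows make up. A row lasts 1/10 s, in which the tool goes at most 50 mm and 8.59 degrees, less where a joint would pass 70% of its speed; a pose out of reach is approached as far as the arm can. A call with a gripper value outside its range is refused whole. "jaw" is the opening, from 0 (shut) to 1 (fully open), set as the call begins (left out, the last holds). The fingers move at their own pace and stop on an object; "squeeze" is the grip in N (left out, the last holds). Time passes only in rows, so rows that repeat a pose let the fingers close. It gives the time, the measured TCP pose, the force, the opening and the grip force at its end, in the units of the state.
- sensors.sense(): the state, without advancing time (a new reading comes with each control period).
- optics.snapshot(name): name is "scene" or "top" or "wrist"; returns a dict with "pixels" (384x512x3 uint8, red, green, blue), "mtx" (3x3 intrinsics, pixels), "k1" (the pictures are not rectified: a ray, as slopes to the right and down, at radius r is drawn at 1 + k1 r^2 times it, then the intrinsics apply), "R" (3x3) and "t" (3): a world point X has camera coordinates R X + t; the wrist camera has in their place "T_tool_cam" (4x4, takes a point from camera to tool coordinates, whose origin is the TCP and whose axes are the flange's). Camera axes: x right, y down, z forward; pixel columns grow to the right and rows downward; lengths in mm; the calibration is good to about 2 mm. A picture is of the moment at which its call begins: read the wrist's pose just before it. There is no depth.
- job.hand_in(): hands the job in; it is judged then, once.
The state is a dict: "time": time; "joint_pos": joint angles; "qd": joint speeds; "joint_efforts": joint torques, N m; "tool_pos": TCP position; "tcp_rot": TCP orientation; "ft_force": force on the tool from outside, world axes, zero at the start; "wrist_torque": the same for the moment, N m; "finger_gap": finger opening in mm; "grip_force": force on a finger pad.
Only numpy, scipy, OpenCV 4.12 (cv2) and the standard library are available. Lean on these libraries where they do the work, as an engineer would, in place of code of your own. Each camera call takes 0.05 s, during which the arm holds its last target. There are 200 camera calls.

## Working session

There is one attempt and no reset: what is moved stays moved. The work goes in short steps, Python scripts to look and compute and a tool call to move; the robot and the scene stay as the last step left them, time stands still between calls to the robot, and variables do not carry over. Pictures are saved under pics/ and viewed, at most 10 in all, crops included, and the job is handed in when it is done.

Besides the shell and the picture viewer there is one more tool, called after "Call:" as name([rows], argument=value, ...), one row to a line, values as JSON. play_rows: Moves the arm, as the interface text tells. Its arguments: {"type":"object","properties":{"motion":{"type":"array","items":{"type":"array","items":{"type":"array","items":{"type":"number"}}}},"jaw":{"type":"number"},"squeeze":{"type":"number"}},"required":["motion"]}

```bash
mkdir -p pics; python3 - <<'E'
from bench import sensors, optics
import cv2,numpy as np,pickle
s=sensors.sense();print(s['time'],s['tool_pos'],s['tcp_rot'],s['finger_gap'])
d={n:optics.snapshot(n) for n in('scene','top')}
pickle.dump(d,open('d.pkl','wb'))
for n in d: cv2.imwrite(f'pics/{n}0.png',d[n]['pixels'][:,:,::-1])
E
```

```text
0.0 [ 255.84616666 -542.12647274  230.25747369] [-1.79896296e+02 -1.10699921e-02  2.52575594e+01] 85.51664817125271
```

View pics/scene0.png

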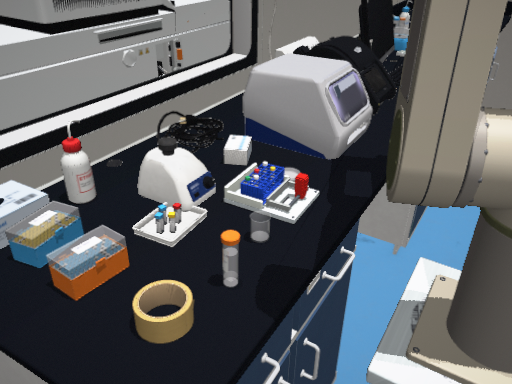

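View pics/top0.png

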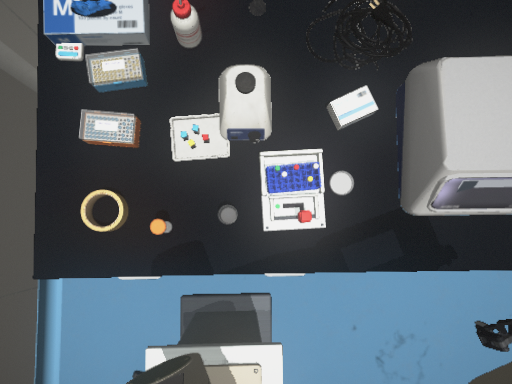

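The top view shows the dock at about (262-325, 150-230), with its open end towards the robot. The red knob is at (305, 215), the green dot at (278, 206), the beaker at (228, 214) and the petri dish at (342, 183).

```bash
cat > h.py <<'E'
import numpy as np,cv2
def ray(c,p,s=None):
    K=c['mtx'];k=c['k1']
    u=cv2.undistortPoints(np.array([[p]],float),K,np.array([k,0,0,0,0.]))[0,0]
    R,t=np.array(c['R']),np.array(c['t'])
    if s is None: return -R.T@t, R.T@np.array([*u,1])
def plane(c,p,z):
    o,d=ray(c,p); return o+d*(z-o[2])/d[2]
def wristcam(c,s):
    from scipy.spatial.transform import Rotation as Ro
    T=np.eye(4);T[:3,:3]=Ro.from_euler('xyz',s['tcp_rot'],degrees=True).as_matrix();T[:3,3]=s['tool_pos']
    M=np.linalg.inv(T@np.array(c['T_tool_cam']));c['R'],c['t']=M[:3,:3],M[:3,3];return c
def blobs(c,lo,hi,box):
    h=cv2.cvtColor(c['pixels'],cv2.COLOR_RGB2HSV);h[...,0]=(h[...,0].astype(int)+90)%180
    m=cv2.inRange(h,lo,hi);z=np.zeros_like(m);x0,y0,x1,y1=box;z[y0:y1,x0:x1]=m[y0:y1,x0:x1]
    n,l,st,ce=cv2.connectedComponentsWithStats(z)
    return [(st[i].tolist(),ce[i]) for i in range(1,n) if st[i,4]>5],l
E
python3 - <<'E'
import pickle;from h import *
d=pickle.load(open('d.pkl','rb'));t=d['top'];s=d['scene']
print(t['mtx'],t['k1'],np.array(t['R']).round(2))
b,_=blobs(t,(80,120,80),(100,255,255),(255,195,335,235));print('red',b)
for st,c in b: print(plane(t,c,74),plane(t,c,65))
b,_=blobs(t,(130,80,80),(170,255,255),(255,195,335,235));print('green',b)
for st,c in b: print(plane(t,c,12))
b,_=blobs(s,(80,120,80),(100,255,255),(285,165,320,205));print('red scene',b)
for st,c in b: print(plane(s,c,50))
g=cv2.cvtColor(t['pixels'],cv2.COLOR_RGB2GRAY);m=np.zeros_like(g);m[143:240,250:332]=g[143:240,250:332]
m=cv2.inRange(m,110,255);cs=max(cv2.findContours(m,0,2)[0],key=cv2.contourArea)
r=cv2.minAreaRect(cs);print(r)
for p in cv2.boxPoints(r): print(p,plane(t,p,12))
cv2.imwrite('pics/c.png',cv2.resize(t['pixels'][140:240,245:365,::-1],None,fx=6,fy=6,interpolation=2))
E
```

```text
[[450.68599771   0.         256.26257546]
 [  0.         450.68599771 193.84246431]
 [  0.           0.           1.        ]] 0.056550019612512416 [[-0.02 -1.    0.03]
 [-1.    0.01 -0.09]
 [ 0.08 -0.03 -1.  ]]
red [([298, 210, 14, 12, 129], array([304.54263566, 215.84496124]))]
[ 449.04530245 -210.31403333   74.        ] [ 449.35358505 -211.57156181   65.        ]
green [([276, 205, 3, 3, 9], array([277., 206.]))]
[ 475.77388932 -153.31386797   12.        ]
red scene [([295, 172, 14, 27, 287], array([301.05226481, 184.28571429]))]
[ 446.86607826 -209.13936462   50.        ]
((292.2928161621094, 189.4593505859375), (79.86940002441406, 63.68553924560547), 87.0643310546875)
[258.44656 151.20787] [ 609.24662172 -111.03935536   12.        ]
[322.04855 147.94624] [ 615.43454699 -265.82831786   12.        ]
[326.13907 227.71083] [ 422.01887586 -270.05050426   12.        ]
[262.53708 230.97246] [ 416.65621074 -117.50662735   12.        ]
```

View pics/c.png

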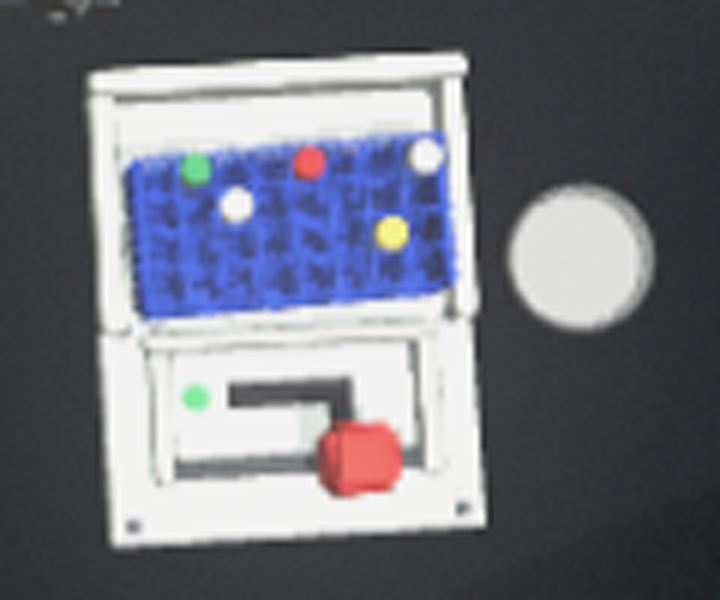

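The crop agrees with the description: dock yaw is about 2°, its origin is near (504, -191), and the green dot fits to 1 mm. The knob is at about (449, -211), on the first leg. I'll close the fingers and approach behind it.

Call:
play_rows([
  [[2.8,-2.4,0.8,0,0,0],[5.6,-4.7,1.6,0,0,0],[8.3,-7.0,2.4,0,0,0],[11.0,-9.4,3.2,0,0,0],[13.7,-11.7,4.0,0,0,0]],
], jaw=0)

```text
time: 0.6
tool_pos: [330.1, -376.7, 190.5]
tcp_rot: [-180.0, 0.0, 25.2]
ft_force: [0.9, -0.7, 0.4]
finger_gap: 12.2
grip_force: 0.0
```

Call:
play_rows([
  [[2.8,-2.4,0.8,0,0,0],[5.6,-4.7,1.6,0,0,0],[8.3,-7.0,2.4,0,0,0],[11.0,-9.4,3.2,0,0,0],[13.7,-11.7,4.0,0,0,0]],
])

```text
time: 1.1
tool_pos: [404.1, -212.5, 150.6]
tcp_rot: [-180.0, 0.0, 25.2]
ft_force: [0.6, -0.2, -1.0]
finger_gap: -0.2
grip_force: 0.0
```

Call:
play_rows([
  [[0,0,0,0,0,6],[0,0,0,0,0,12],[0,0,0,0,0,18],[0,0,0,0,0,23.3],[0,0,0,0,0,23.3]],
])

```text
time: 1.6
tool_pos: [403.8, -213.8, 150.9]
tcp_rot: [-180.0, 0.0, 1.9]
ft_force: [0.3, -0.6, -0.6]
finger_gap: 0.1
grip_force: 0.0
```

```bash
python3 - <<'E'
from bench import sensors, optics
from h import *
s=sensors.sense();print(s['time'],s['tool_pos'],s['tcp_rot'],s['finger_gap'],s['ft_force'])
c=wristcam(optics.snapshot('wrist'),s)
cv2.imwrite('pics/w1.png',c['pixels'][:,:,::-1])
b,l=blobs(c,(80,120,60),(100,255,255),(0,0,512,384))
for st,ce in b:
  if st[4]>300: print(st,ce,plane(c,ce,74))
b,l=blobs(c,(130,80,80),(170,255,255),(0,0,512,384))
for st,ce in b:
  if st[4]>30: print('g',st,ce,plane(c,ce,12))
E
```

```text
1.6 [ 403.75693589 -213.83438792  150.89172564] [-1.79973322e+02  3.48711862e-02  1.88216817e+00] 0.11185709402652097 [ 0.28411228 -0.58711568 -0.59077415]
[238, 118, 36, 37, 1163] [255.64746346 136.51246776] [ 449.92500246 -212.81462374   74.        ]
g [187, 93, 12, 13, 119] [192.50420168  99.39495798] [ 475.30411343 -153.66479335   12.        ]
```

View pics/w1.png

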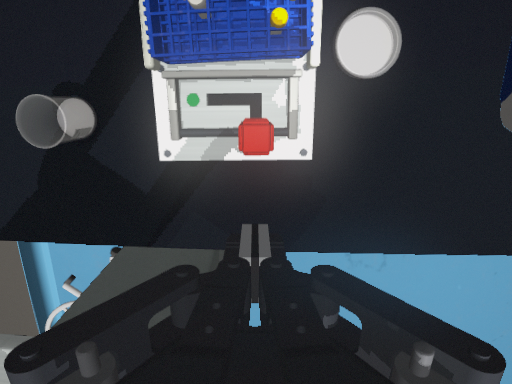

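The wrist view shows the shut fingers in line with the knob at (256, 137). The green dot at (192, 99) confirms the dock pose. Now I'll lower the hand and push along +x.

Call:
play_rows([
  [[0,0,3.0,0,0,0],[0,0,6.0,0,0,0],[0,0,9.0,0,0,0],[0,0,10.4,0,0,0],[0,0,10.4,0,0,0]],
])

```text
time: 2.15
tool_pos: [401.9, -212.7, 44.6]
tcp_rot: [-179.8, 0.3, 2.1]
ft_force: [-0.4, 0.6, 0.7]
finger_gap: -0.1
grip_force: 0.0
```

Call:
play_rows([
  [[0.6,0,0,0,0,0],[1.2,0,0,0,0,0],[1.8,0,0,0,0,0],[2.4,0,0,0,0,0],[2.8,0,0,0,0,0]],
])

```text
time: 2.65
tool_pos: [432.9, -213.4, 48.0]
tcp_rot: [180.0, -0.0, 2.0]
ft_force: [-2.8, -0.9, 2.9]
finger_gap: -0.4
grip_force: 1.5
```

Call:
play_rows([
  [[0.4,0,0,0,0,0],[0.8,0,0,0,0,0],[1.2,0,0,0,0,0],[1.6,0,0,0,0,0],[1.8,0,0,0,0,0]],
])

```text
time: 3.15
tool_pos: [450.2, -212.4, 47.2]
tcp_rot: [-180.0, 0.0, 2.0]
ft_force: [-3.9, 0.2, 3.7]
finger_gap: 0.1
grip_force: 2.0
```

Call:
play_rows([
  [[0.1,0,0,0,0,0],[0.2,0,0,0,0,0],[0.3,0,0,0,0,0]],
])

```text
time: 3.45
tool_pos: [452.9, -212.3, 47.2]
tcp_rot: [-180.0, 0.0, 2.0]
ft_force: [-3.5, -0.1, 2.2]
finger_gap: -0.1
grip_force: 1.8
```

Call:
play_rows([
  [[0.1,0,0,0,0,0],[0.2,0,0,0,0,0]],
])

```text
time: 3.65
tool_pos: [454.8, -212.3, 47.2]
tcp_rot: [-180.0, 0.0, 2.0]
ft_force: [-7.7, 0.4, 4.7]
finger_gap: 0.0
grip_force: 4.4
```

Call:
play_rows([
  [[0.1,0,0,0,0,0],[0.1,0,0,0,0,0]],
])

```text
time: 3.85
tool_pos: [454.8, -212.3, 47.2]
tcp_rot: [-180.0, 0.2, 2.0]
ft_force: [-11.7, 0.7, 8.9]
finger_gap: -0.3
grip_force: 5.3
```

```bash
cat > look.py <<'E'
from bench import sensors, optics
from h import *
import sys
s=sensors.sense();print(s['time'],s['tool_pos'],s['tcp_rot'],s['ft_force'])
c=wristcam(optics.snapshot('wrist'),s)
cv2.imwrite(f'pics/{sys.argv[1]}.png',c['pixels'][:,:,::-1])
t=optics.snapshot('top')
for n,k in(('wrist',c),('top',t)):
  box=(0,0,512,384) if n=='wrist' else (255,195,335,235)
  for nm,lo,hi,z in(('red',(80,120,60),(100,255,255),74),('green',(130,80,80),(170,255,255),12)):
    for st,ce in blobs(k,lo,hi,box)[0]:
      if st[4]>(90 if n=='wrist' else 8): print(n,nm,st,ce.round(1),plane(k,ce,z).round(1))
E
python3 look.py w2
```

```text
3.85 [ 454.80638023 -212.28155068   47.16601831] [-1.79972204e+02  1.52422495e-01  1.95668340e+00] [-11.74656614   0.73657127   8.93062106]
wrist red [225, 166, 62, 75, 4043] [255.5 204.4] [ 484.6 -211.3   74. ]
```

View pics/w2.png

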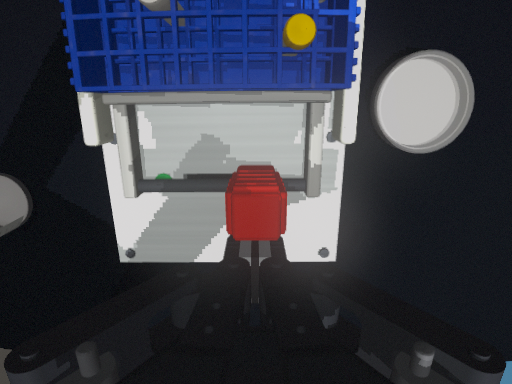

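Motion stopped at x = 454.8 while the force rose to about 12 N, so the carriage is at its stop. The wrist view shows the knob at (256, 205) in line with the second leg. I'll back off and go round to the knob's right side.

Call:
play_rows([
  [[-1.2,0,-0.2,0,0,0],[-2.5,0,-0.4,0,0,0],[-2.5,2.0,-0.4,0,0,0],[-2.5,4.3,-0.4,0,0,0],[-2.5,4.4,-0.4,0,0,0]],
])

```text
time: 4.45
tool_pos: [433.4, -259.5, 52.0]
tcp_rot: [179.9, -0.1, 1.9]
ft_force: [-0.1, -0.1, 0.3]
finger_gap: 0.0
grip_force: 0.0
```

Call:
play_rows([
  [[1.6,0,0,0,0,0],[3.2,0,0,0,0,0],[4.7,0,0,0,0,0],[4.7,0,0,0,0,0]],
])

```text
time: 4.85
tool_pos: [481.2, -255.1, 51.5]
tcp_rot: [180.0, -0.1, 2.0]
ft_force: [-0.7, 0.1, -0.7]
finger_gap: -0.1
grip_force: 0.0
```

```bash
python3 look.py w3
```

```text
4.85 [ 481.23982244 -255.1212667    51.53286502] [ 1.79981034e+02 -9.88504188e-02  2.00294599e+00] [-0.65309386  0.09809456 -0.67963372]
wrist red [107, 6, 34, 34, 924] [123.9  22.9] [ 579.8 -202.1   74. ]
wrist red [137, 203, 68, 78, 3742] [171.9 239.6] [ 491.1 -217.    74. ]
wrist green [6, 8, 29, 30, 662] [20.1 21.7] [ 595.2 -113.5   12. ]
top red [298, 199, 3, 9, 19] [298.7 203.3] [ 477.6 -197.9   74. ]
```

View pics/w3.png

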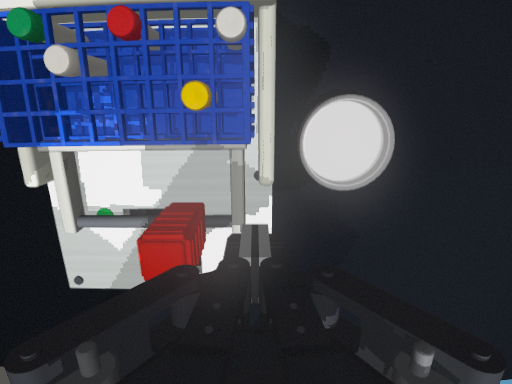

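The fingertips stand to the right of the knob, which is at (172, 240), with a clear gap between them. Next I'll push along +y, which is tool -y.

Call:
play_rows([
  [[0,-0.5,0,0,0,0],[0,-1.0,0,0,0,0],[0,-1.5,0,0,0,0],[0,-2.0,0,0,0,0],[0,-2.5,0,0,0,0]],
])

```text
time: 5.45
tool_pos: [478.2, -230.3, 51.3]
tcp_rot: [180.0, 0.0, 2.0]
ft_force: [-1.1, -2.2, -0.7]
finger_gap: -0.3
grip_force: 0.9
```

Call:
play_rows([
  [[0,-0.4,0,0,0,0],[0,-0.8,0,0,0,0],[0,-1.2,0,0,0,0],[0,-1.6,0,0,0,0],[0,-2.0,0,0,0,0]],
])

```text
time: 5.95
tool_pos: [477.9, -210.3, 51.3]
tcp_rot: [-180.0, 0.0, 2.0]
ft_force: [-1.6, -1.6, 0.1]
finger_gap: 0.2
grip_force: 0.9
```

Call:
play_rows([
  [[0,-0.2,0,0,0,0],[0,-0.4,0,0,0,0],[0,-0.6,0,0,0,0],[0,-0.7,0,0,0,0],[0,-0.8,0,0,0,0]],
])

```text
time: 6.45
tool_pos: [477.6, -202.5, 51.3]
tcp_rot: [-180.0, -0.0, 2.0]
ft_force: [-1.1, -1.7, -0.5]
finger_gap: 0.0
grip_force: 0.8
```

Call:
play_rows([
  [[0,-0.1,0,0,0,0],[0,-0.2,0,0,0,0],[0,-0.2,0,0,0,0]],
])

```text
time: 6.75
tool_pos: [477.6, -200.5, 51.3]
tcp_rot: [-180.0, -0.0, 2.0]
ft_force: [-1.3, -1.2, -0.3]
finger_gap: 0.0
grip_force: 0.4
```

Call:
play_rows([
  [[0,-0.1,0,0,0,0],[0,-0.2,0,0,0,0],[0,-0.3,0,0,0,0],[0,-0.3,0,0,0,0]],
])

```text
time: 7.15
tool_pos: [477.6, -198.4, 51.4]
tcp_rot: [179.9, -0.0, 2.0]
ft_force: [-1.4, -6.3, -1.7]
finger_gap: -0.4
grip_force: 3.0
```

Call:
play_rows([
  [[0,-0.1,0,0,0,0],[0,-0.2,0,0,0,0],[0,-0.2,0,0,0,0]],
])

```text
time: 7.45
tool_pos: [477.6, -198.0, 51.5]
tcp_rot: [179.8, -0.0, 1.9]
ft_force: [-0.3, -14.4, -5.0]
finger_gap: 0.1
grip_force: 6.9
```

The knob stalled at -198, as predicted, with the force rising to 14 N, so it is at the end of the slot. I'll back away, lift and check.

Call:
play_rows([
  [[0,1.0,0,0,0,0],[0,2.5,0,0,0,0],[0,4.0,0,0,0,0],[0,4.0,-3.0,0,0,0],[0,4.0,-6.5,0,0,0]],
])

```text
time: 7.95
tool_pos: [477.3, -236.0, 115.1]
tcp_rot: [-179.8, 0.2, 1.9]
ft_force: [-0.0, -0.6, 0.4]
finger_gap: 0.0
grip_force: 0.0
```

Call:
play_rows([
  [[-2,0,-3.5,0,0,0],[-5,0,-6,0,0,0],[-8,0,-8,0,0,0],[-10,0,-8,0,0,0],[-10,0,-8,0,0,0]],
])

```text
time: 8.45
tool_pos: [377.7, -240.2, 197.5]
tcp_rot: [179.9, -0.1, 1.8]
ft_force: [0.4, -0.6, 0.0]
finger_gap: 0.0
grip_force: 0.0
```

```bash
python3 look.py w4
```

```text
8.45 [ 377.71489609 -240.21758174  197.52037589] [ 1.79918616e+02 -7.83123195e-02  1.84397015e+00] [ 0.39579541 -0.60517546  0.01807811]
wrist red [165, 51, 37, 34, 1009] [181.7  67. ] [ 476.2 -174.7   74. ]
top red [281, 199, 13, 11, 120] [286.5 204. ] [ 476.4 -170.    74. ]
```

View pics/w4.png

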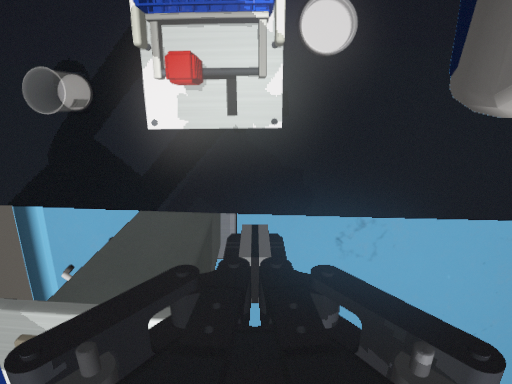

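The wrist view shows the knob at (182, 67), hiding the dot at the end of the second leg. It measures about (476, -172) against the target of (476, -172). The beaker and petri dish haven't moved.

```bash
python3 -c "
from bench import job;print(job.hand_in())"
```

```text
the job is handed in; nothing more can be done
None
```

The knob was pushed to the carriage's stop and then to the end of the slot by the green dot (both stops felt, its final position checked by camera), the hand is clear, and the job was handed in at about 8.5 s; no verdict came back, and I inferred the rack being fully in from the carriage stop.

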